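Draw the shim case out from under the glass shelf with the telescopic pull hook

ROBOT

A 6-joint arm with a two-finger parallel gripper is mounted at the origin on the work surface. World frame = base frame: x ahead of the robot, y to its left, z up, the work surface at z = 0. Lengths are in m, angles in rad, forces in N, time in s.
With the tool pointing down it reaches from about 0.275 to 0.75 m from the base axis. Payload 10.2 kg.
Tool frame: the origin (TCP) lies midway between the tips of the shut fingers; the grasp point (between the pads) lies 19 mm behind it; z points along the fingers, y is the direction in which the jaws open and shut (so a half turn about z gives the same grasp; the last joint's range is limited). The gripper opens to 85 mm and grips with 20 to 120 N. Pads are 22 mm wide; open, the fingers measure 114 mm over their backs; the gripper's body (76 mm by 85 mm) begins 54 mm behind the grasp point. The pads swing forward as they close: fully open they stand 13 mm farther back than shut.
Start: joints at [-1.431, 0.313, 1.498, -0, 1.331, -0.223], TCP at [0.186, -0.491, 0.231] pointing down, gripper open.
Joint ranges: [-2.94, 2.94], [-0.97, 2.17], [0.19, 2.56], [-1.23, 4.37], [0.02, 3.11], [-2.88, 2.88]. Speed limits (rad/s): [2.39, 2.39, 3.01, 3.14, 3.14, 3.14].

INTERFACE

Orientations are given as a unit quaternion [x, y, z, w].
In Python, from plant import robot, jaws, snapshot gives the robot as it stands. Calls block until the motion is done:
- robot.goto(position, orientation): joint-space move of the TCP to a pose.
- robot.move_straight(position, attitude=None, vel=0.15, guard=None): straight line of the TCP; attitude=None keeps the orientation; vel is the mean speed in m/s. With guard (N) it stops when the force on the tool has changed by that much, and returns True; else False.
- robot.set_joints(angles): joint-space move.
- jaws.grip(opening, grasp_force=None): opening from 0.0 (shut) to 1.0 (fully open); grasp_force is the grip in N (None keeps the last); returns when the fingers have stopped.
- robot.pause(seconds).
- robot.inverse_kinematics(position, orientation): joint angles nearest the present ones, or None.
- robot.get_state(): the state.
- snapshot(name): name is "side" or "top" or "wrist"; returns a dict with "frame" (384x512x3 uint8, blue, green, red), "camera_matrix" (3x3 intrinsics, pixels), "R" (3x3) and "t" (3): a world point X has camera coordinates R X + t. Camera axes: x right, y down, z forward; pixel columns grow to the right and rows downward; lengths in m; the calibration is good to about 2 mm. A picture is of the moment at which its call begins. There is no depth.
A pose or a line that the arm cannot do raises robot.IKError and nothing moves.
- robot.hand_in(): hands the job in, once; it reports no verdict.
The state is a dict: "time_s": time; "joint_positions": joint angles; "qd": joint speeds; "joint_torque": joint torques, N m; "tool_pos": TCP position; "orientation": TCP orientation; "force": force on the tool from outside, world axes, zero at the start; "ft_torque": the same for the moment, N m; "finger_gap": opening from 0.0 (shut) to 1.0 (fully open).
Only numpy, scipy, OpenCV 4.12 (cv2) and the standard library are available. Lean on these libraries where they do the work, as an engineer would, in place of code of your own. Each camera call takes 0.05 s, during which the arm holds its last target.

TASK

The case of glazing shims stands under the glass shelf, too far back for the hand: take the telescopic pull hook from its rest, hook it behind the case and slide the case out along the counter until it sits square and snug against the oak stop batten, keeping a light, steady pull on it there for about a second so that it beds flat. Pull gently all the way, never harder than about 1.2 kg, do not handle the case itself or lean on the glass shelf, and leave the other goods where they are. Then lay the hook back in the notches of its rest and let go.

Things in the scene. Friction and masses are not known exactly. Their poses are not given: they have to be found in the camera images.
- pull_hook: Telescopic pull hook lying level in its rest, 0.18 kg: dark wood handle 24 mm wide, 28 mm high (x = -55 to +50 mm), 10 mm steel tube, 6 mm inner rod ending in a flat blade bent down, 28 mm wide, leaning back to the handle. Origin: grip point, on the rod's axis; x to the hook, z up. The blade's lower inner edge is 38 mm below and, as the stiff rod was last left (not measured), 172 to 204 mm ahead.
- tool_rest: Fixed oak rest: a board 190 x 70 x 8 mm with two notched uprights. Origin on the counter under the hook's grip point, x along the rod, z up. Rear upright (x = -42 mm, 54 mm high, notch 36 mm wide, floor at 38 mm) carries the handle; front one (x = +90 mm, 62 mm high, notch 24 mm wide, floor at 47 mm) the tube. The hook's origin lies 52 mm above the counter, handle sides free to grip.
- shim_case: Closed rigid blue nylon case of shims with a clear lid: 64 mm deep (x), 110 mm wide (y), 30 mm high, faces flat and upright, 0.25 to 0.5 kg, loose under the front of the glass shelf. Origin: centre of its underside; x points away from the robot: back face at +32 mm, front face at -32 mm. It slides at about 1 to 4 N; a pull or push of over 12 N is too hard for it.
- batten: Fixed rigid oak stop batten across the counter between robot and shelf, 30 mm thick (x), 440 mm long (y), 16 mm high. Origin: centre of its underside; x points away from the robot, so the stop face, for the case's front face, is at x = +15 mm. The case seated square has its origin at x = +47 mm in the batten's frame.
- glass_shelf: Fixed shelf: clear glass 8 mm thick, 420 mm wide (y), 200 mm deep (x), on four 14 mm steel posts 14 mm in from the sides and 16 mm in from front and back. Origin on the counter under the middle of its front edge; x points away from the robot, under the shelf. Underside of the glass 140 mm, top 148 mm above the counter; small boxes on its rear 60 mm reach 200 mm.
- handle_a: White uPVC window handle standing on its fixing plate under the glass shelf beside the shim case, 150 mm long (x), 28 mm wide, 42 mm high; bystander, loose. Origin on the counter, near the middle of its length.
- handle_b: The same kind of white window handle on the counter near the robot; bystander, loose.
- desk_bell: Chrome push-button desk bell, 82 mm across, 56 mm high; bystander, loose, on the side opposite to the tool rest. Origin: centre of its underside.
- vent_cover: Copper trickle vent cover lying flat, 300 x 30 x 18 mm, long side along its x; bystander, loose. Origin: centre of its underside.
- hinge_arm: Stainless friction hinge arm folded flat, 200 x 19 x 12 mm, long side along its x, lying on the counter between the robot and the batten; bystander, loose. Origin: centre of its underside.
- suction_lifter: Glass suction lifter, one rubber cup 118 mm across with an aluminium bow handle, 74 mm high; bystander, loose. Origin: centre of its underside.
- tape_measure: Tape measure, 75 x 36 x 60 mm; bystander, loose. Origin: centre of its underside.
There are look-alikes about, which are no part of the job. Leave any orange or purple look-alike of the shim_case alone.

How it is judged:
By the outcome, as a careful person would: the job done as asked, in the order asked, and still so for the second after the job is handed in, with the robot touching nothing.
It also fails if it takes over 72 s, if anything falls off the work surface, if the arm or the gripper's body presses on something with over 40 N, if the wrist force passes 120 N, or if a joint passes its speed limit or range.

## Working session

There is one attempt and no reset: what is moved stays moved. The work goes in short steps, each a Python script; the robot and the scene stay as the last script left them, time stands still between calls to the robot, and variables do not carry over. Pictures are saved under pics/ and viewed, and the job is handed in when it is done.

```bash
ls; mkdir -p pics
python3 - <<'E'
from plant import robot,jaws,snapshot
import cv2,numpy as np,pickle
for n in("side","top","wrist"):
    s=snapshot(n); cv2.imwrite(f"pics/{n}0.png",s["frame"]); pickle.dump(s,open(f"pics/{n}0.pkl","wb"))
    print(n,s["camera_matrix"].tolist(),np.round(s["R"],3).tolist(),np.round(s["t"],3), -s["R"].T@s["t"])
st=robot.get_state();print(st["time_s"],st["tool_pos"],st["orientation"],st["finger_gap"],st["force"])
E
```

```text
pics
side [[385.3345685300081, 0.0, 255.5203106735255], [0.0, 385.3345685300081, 189.64773060308443], [0.0, 0.0, 1.0]] [[-0.752, -0.659, -0.018], [-0.439, 0.521, -0.732], [0.492, -0.543, -0.681]] [0.395 0.27  0.994] [-0.0730845   0.65910115  0.88141685]
top [[409.02917006906733, 0.0, 257.69855413940695], [0.0, 409.02917006906733, 190.7547405873729], [0.0, 0.0, 1.0]] [[-0.008, -1.0, 0.015], [-0.996, 0.007, -0.088], [0.088, -0.016, -0.996]] [-0.016  0.536  1.498] [0.40260187 0.00336383 1.53882875]
wrist [[277.91723848448044, 0.0, 256.1867002287767], [0.0, 277.91723848448044, 189.78626274896104], [0.0, 0.0, 1.0]] [[0.355, -0.935, -0.001], [-0.9, -0.342, 0.269], [-0.252, -0.094, -0.963]] [-0.524 -0.036  0.379] [ 0.24916577 -0.46686788  0.37357359]
0.15 [ 0.18628127 -0.49065587  0.23090178] [ 9.83591812e-01  1.80407692e-01  3.23280756e-05 -4.59644482e-04] 1.0009601643998256 [0.40930417 0.45805387 0.43452589]
```

View pics/top0.png

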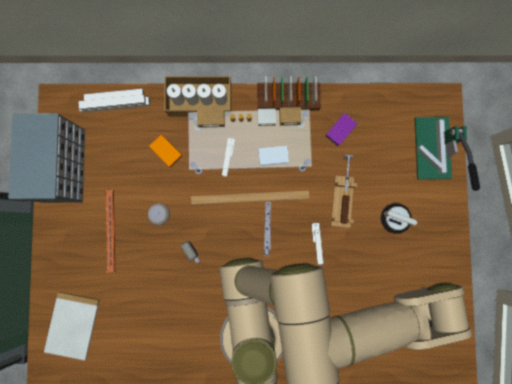

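View pics/side0.png

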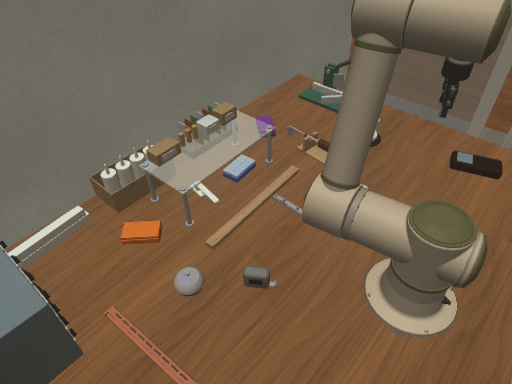

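View pics/wrist0.png

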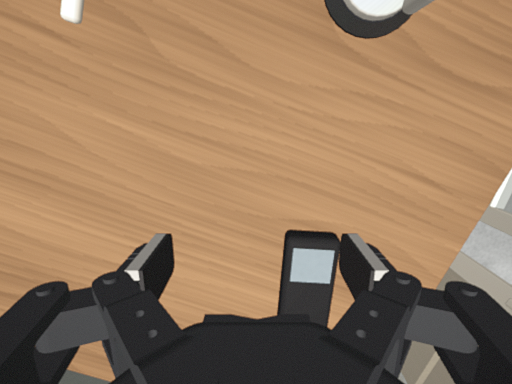

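Run:
```python
import cv2
t=cv2.imread("pics/top0.png");s=cv2.imread("pics/side0.png")
cv2.imwrite("pics/tc.png",cv2.resize(t[95:275,180:380],None,fx=4,fy=4,interpolation=2)[:600,:800] if 0 else cv2.resize(t[100:250,180:380],None,fx=4,fy=4,interpolation=2))
cv2.imwrite("pics/sc.png",cv2.resize(s[90:240,130:330],None,fx=4,fy=4,interpolation=2))
```

```text
(no output)
```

View pics/tc.png

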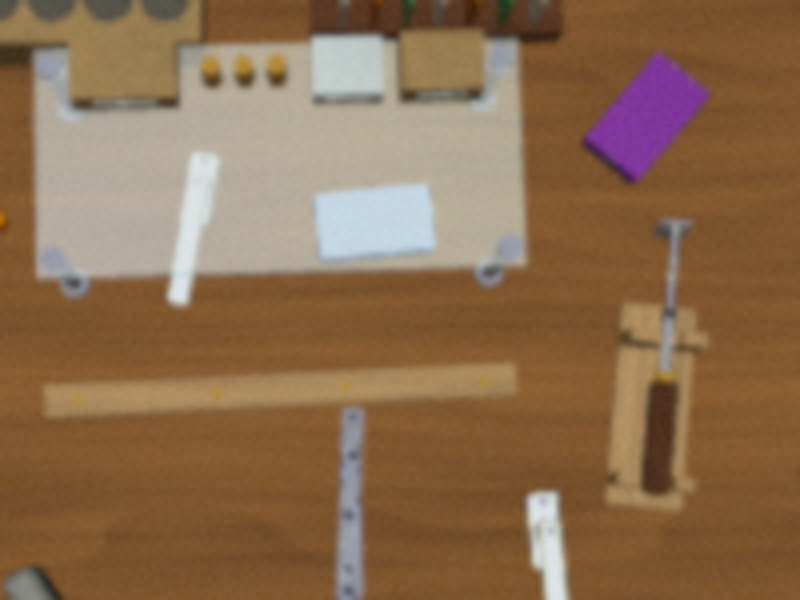

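View pics/sc.png

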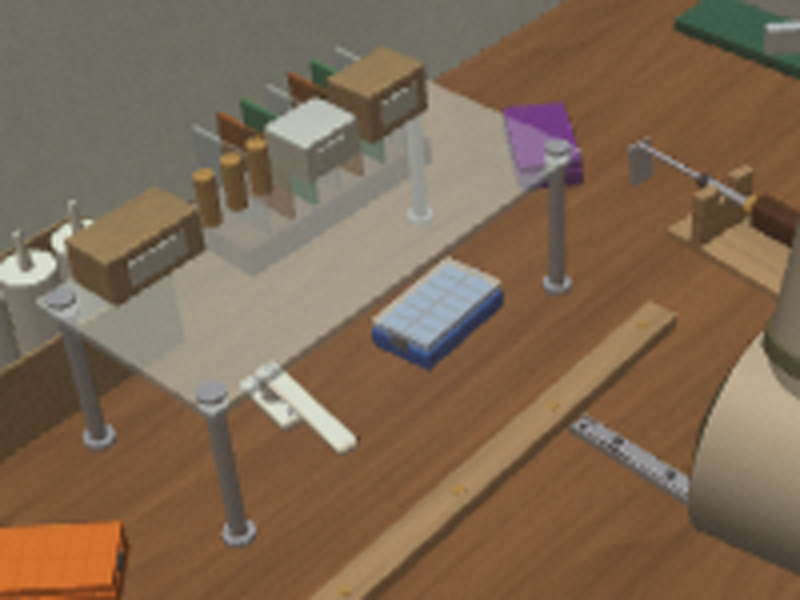

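The blue case with a clear lid is at top (273,155) and side (239,167), under the front of the glass. The orange block at top (165,150) and the purple one at top (341,129) are look-alikes outside the shelf. The crop confirms the blue one is the target. The pull hook is at top (343,200).

```bash
cat > h.py <<'E'
import numpy as np,cv2,pickle
def cast(s,px,z):
    px=np.atleast_2d(np.array(px,float));K=s["camera_matrix"];R=np.array(s["R"]);t=np.array(s["t"])
    c=-R.T@t; d=(np.c_[px,np.ones(len(px))]@np.linalg.inv(K).T)@R
    return c+d*((z-c[2])/d[:,2])[:,None]
def proj(s,X):
    X=np.atleast_2d(X);q=(X@np.array(s["R"]).T+np.array(s["t"]))@np.array(s["camera_matrix"]).T
    return q[:,:2]/q[:,2:]
def full(p,crop,f=4): # crop pixel -> image pixel
    return (np.array(p,float)+.5)/f-.5+np.array(crop)
def load(n): return pickle.load(open(f"pics/{n}.pkl","rb"))
E
python3 - <<'E'
from h import *
np.set_printoptions(precision=4,suppress=True)
t=load("top0");s=load("side0");F=lambda p:full(p,(180,100));G=lambda p:full(p,(130,90))
print("case top",cast(t,F([(316,193),(430,185),(435,248),(320,260)]),.03)) 
print("case side",cast(s,G([(372,322),(427,352),(502,288),(448,258)]),.03))
print("batten top",cast(t,F([(44,384),(516,363),(517,393),(45,416)]),.016))
print("batten side top", cast(s,G([(655,302),(677,315)]),.016))
print("shelf front",cast(t,F([(37,278),(526,265),(519,38),(33,50)]),.148))
print("hook handle",cast(t,F([(657,493),(664,380)]),.066), "blade",cast(t,F([(655,229),(690,231)]),.04),"tube",cast(t,F([(667,345),(674,235)]),.055))
print("board",cast(t,F([(605,502),(683,510),(697,310),(623,303)]),.008))
print("handle_b",cast(t,F([(542,492)]),.04),"handle_a",cast(t,F([(180,303),(203,155)]),.04),"hinge",cast(t,F([(352,408)]),.012),cast(t,[(267,254)],.012))
E
```

```text
case top [[ 0.6962 -0.0249  0.03  ]
 [ 0.7033 -0.1317  0.03  ]
 [ 0.6437 -0.1355  0.03  ]
 [ 0.633  -0.0281  0.03  ]]
case side [[ 0.6937 -0.0206  0.03  ]
 [ 0.6305 -0.0225  0.03  ]
 [ 0.6386 -0.1274  0.03  ]
 [ 0.7044 -0.1285  0.03  ]]
batten top [[ 0.52    0.2296  0.016 ]
 [ 0.5367 -0.2112  0.016 ]
 [ 0.5086 -0.2116  0.016 ]
 [ 0.4901  0.2285  0.016 ]]
batten side top [[ 0.5337 -0.2122  0.016 ]
 [ 0.5082 -0.2102  0.016 ]]
shelf front [[ 0.6008  0.2165  0.148 ]
 [ 0.6096 -0.2028  0.148 ]
 [ 0.8091 -0.2005  0.148 ]
 [ 0.7999  0.2214  0.148 ]]
hook handle [[ 0.414  -0.3291  0.066 ]
 [ 0.516  -0.3382  0.066 ]] blade [[ 0.6588 -0.3396  0.04  ]
 [ 0.6568 -0.3722  0.04  ]] tube [[ 0.5489 -0.3443  0.055 ]
 [ 0.6506 -0.3535  0.055 ]]
board [[ 0.4064 -0.2932  0.008 ]
 [ 0.3984 -0.3662  0.008 ]
 [ 0.5866 -0.3847  0.008 ]
 [ 0.5937 -0.3147  0.008 ]]
handle_b [[ 0.4159 -0.2294  0.04  ]] handle_a [[0.5922 0.1015 0.04  ]
 [0.7306 0.08   0.04  ]] hinge [[ 0.4959 -0.0573  0.012 ]] [[ 0.3019 -0.053   0.012 ]]
```

```bash
cat >> h.py <<'E'
from scipy.spatial.transform import Rotation as Rn
def q(yaw): # tool down, hook yaw, flipped so the camera is on the robot side
    a=yaw+np.pi
    return [np.cos(a/2),np.sin(a/2),0,0]
def snap(name,tag):
    from plant import snapshot
    s=snapshot(name);pickle.dump(s,open(f"pics/{tag}.pkl","wb"));cv2.imwrite(f"pics/{tag}.png",s["frame"]);return s
E
python3 - <<'E'
from h import *
from plant import robot,jaws
np.set_printoptions(precision=4,suppress=True)
robot.goto([0.44,-0.33,0.24],q(-0.088))
s=snap("wrist","w1");st=robot.get_state();print(st["time_s"],st["tool_pos"],st["joint_positions"],st["force"],-s["R"].T@s["t"])
cv2.imwrite("pics/w1z.png",cv2.resize(s["frame"],(800,600),interpolation=2))
E
```

```text
2.0333 [ 0.4397 -0.3303  0.2399] [-0.8573  0.3622  1.4067 -0.0001  1.3728 -2.3388] [ 0.8024  0.3671 -0.3944] [ 0.3719 -0.3244  0.3827]
```

View pics/w1z.png

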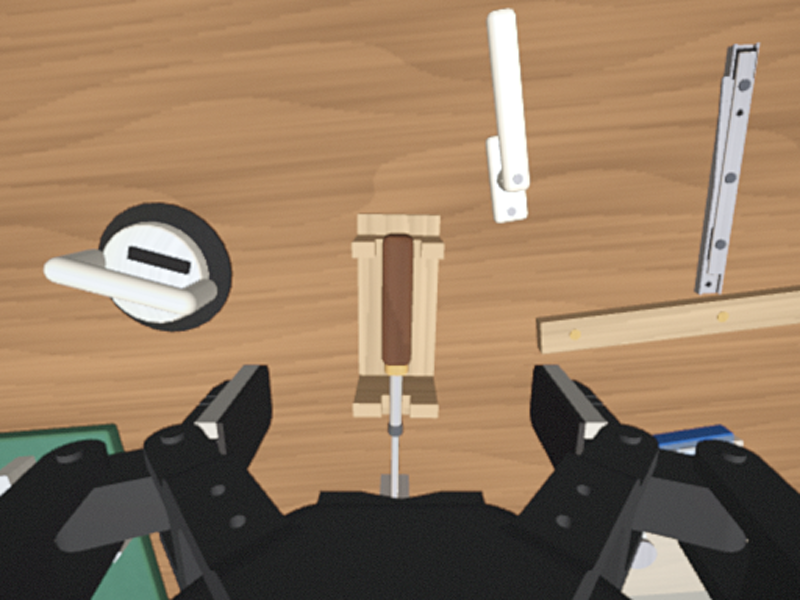

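Run:
```python
from h import *
np.set_printoptions(precision=4,suppress=True)
s=load("w1");Z=lambda p:(np.array(p,float)+.5)*.64-.5
print("handle edges rear L,R front L,R",cast(s,Z([(384,240),(412,240),(383,362),(410,362)]),.055))
print("handle ends top",cast(s,Z([(398,234),(397,366)]),.064))
print("tube",cast(s,Z([(396,380),(395,425),(395,480)]),.052))
print("board rear",cast(s,Z([(358,214),(440,214)]),.008))
print("batten end",cast(s,Z([(539,319),(543,352)]),.016),"handle_b",cast(s,Z([(512,218),(502,12)]),[.005,.04][0]),"hinge",cast(s,Z([(708,292),(745,45)]),.012))
```

```text
handle edges rear L,R front L,R [[ 0.4165 -0.3411  0.055 ]
 [ 0.4184 -0.32    0.055 ]
 [ 0.5157 -0.3518  0.055 ]
 [ 0.5177 -0.3298  0.055 ]]
handle ends top [[ 0.4118 -0.33    0.064 ]
 [ 0.5162 -0.3403  0.064 ]]
tube [[ 0.5342 -0.3429  0.052 ]
 [ 0.5763 -0.3476  0.052 ]
 [ 0.6316 -0.3528  0.052 ]]
board rear [[ 0.3989 -0.3633  0.008 ]
 [ 0.4051 -0.2938  0.008 ]]
batten end [[ 0.504  -0.2129  0.016 ]
 [ 0.536  -0.2094  0.016 ]] handle_b [[ 0.4143 -0.2322  0.005 ]
 [ 0.2578 -0.2365  0.005 ]] hinge [[ 0.4936 -0.063   0.012 ]
 [ 0.2987 -0.054   0.012 ]]
```

Run:
```python
from h import *
from plant import robot,jaws
np.set_printoptions(precision=4,suppress=True)
Q=q(-0.098);o=[.4665,-.3355]
robot.goto([*o,.10],Q)
robot.move_straight([*o,.031],vel=.08,guard=8)
robot.pause(.2);f0=np.array(robot.get_state()["force"])
jaws.grip(0.0,50)
robot.pause(.2);st=robot.get_state();print(st["time_s"],st["tool_pos"],st["finger_gap"],f0,st["force"],st["ft_torque"])
robot.move_straight([*o,.106],vel=.08)
robot.pause(.2);st=robot.get_state();print(st["time_s"],st["tool_pos"],st["finger_gap"],st["force"],st["ft_torque"])
for n in("side","top","wrist"): snap(n,n+"2")
```

```text
4.6583 [ 0.4666 -0.3356  0.0311] 0.2789913990590293 [0.4697 0.3536 0.0931] [0.1931 0.6274 2.3817] [0.0393 0.0558 0.0075]
5.95 [ 0.4664 -0.3354  0.1056] 0.27764795263876374 [ 0.4871  1.0989 -2.0009] [ 0.0298  0.1026 -0.0259]
```

View pics/side2.png

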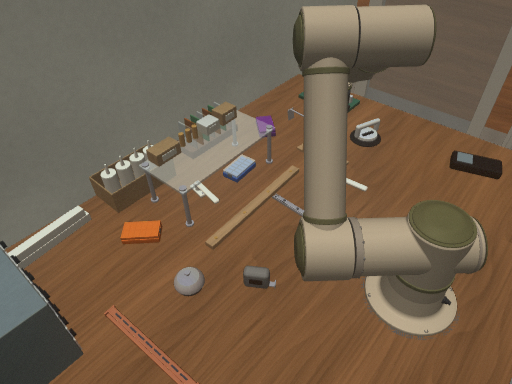

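View pics/top2.png

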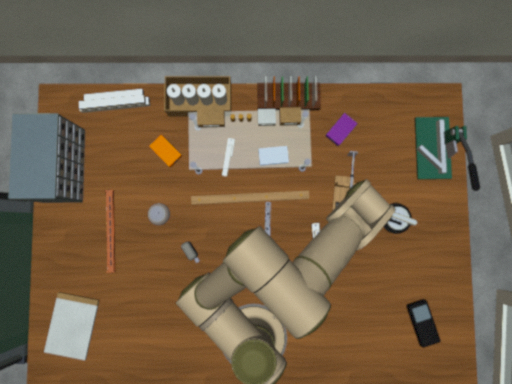

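Run:
```python
from h import *
t=load("top2")["frame"];s=load("side2")["frame"]
a=cv2.resize(t[140:190,320:370],None,fx=8,fy=8,interpolation=2);b=cv2.resize(s[95:145,270:320],None,fx=8,fy=8,interpolation=2)
cv2.imwrite("pics/c2.png",np.hstack([a,b]))
```

```text
(no output)
```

View pics/c2.png

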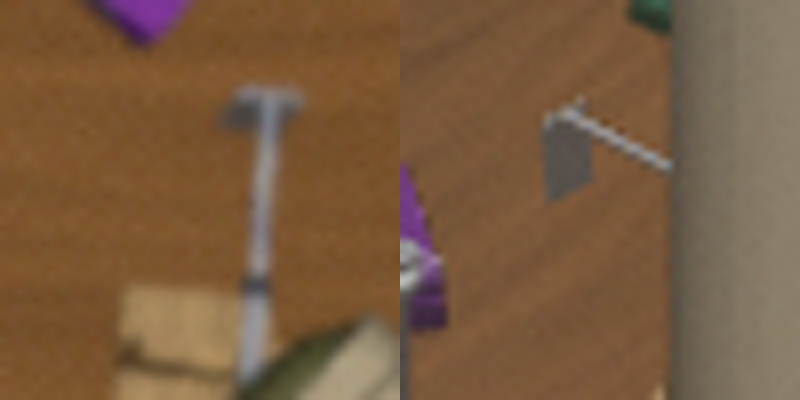

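View pics/wrist2.png

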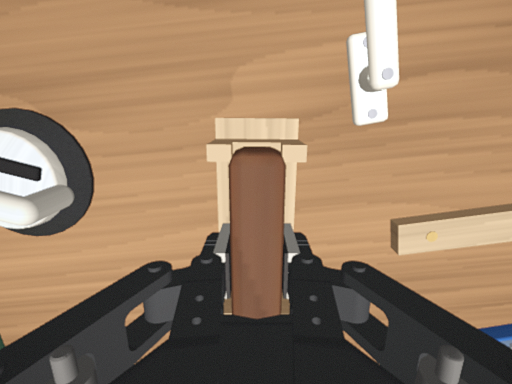

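Run:
```python
from h import *
np.set_printoptions(precision=4,suppress=True)
t=load("top2");s=load("side2")
o=np.array([.4664,-.3354]);u=np.array([np.cos(-.098),np.sin(-.098)]);n=np.array([-u[1],u[0]])
def rel(X): d=X[:,:2]-o; print(np.c_[d@u,d@n,X[:,2]])
S=lambda p:full(p,(270,95),8);T=lambda p:full(p,(320,140),8)
print("side bottom");rel(cast(s,S([(150,201),(193,183)]),.0886))
print("side top");rel(cast(s,S([(145,120),(185,103)]),.1266));rel(cast(s,S([(168,112)]),.1266))
print("top top edge");rel(cast(t,T([(235,90),(302,92)]),.1266));print("top bottom");rel(cast(t,T([(222,126),(258,126)]),.0886))
print("tube ring");rel(cast(t,T([(257,285)]),.1266))
```

```text
side bottom
[[ 0.1925  0.0132  0.0886]
 [ 0.1889 -0.0124  0.0886]]
side top
[[ 0.2013  0.0095  0.1266]
 [ 0.1984 -0.0146  0.1266]]
[[ 0.1986 -0.0032  0.1266]]
top top edge
[[ 0.1985  0.015   0.1266]
 [ 0.2003 -0.0144  0.1266]]
top bottom
[[ 0.1895  0.0112  0.0886]
 [ 0.191  -0.005   0.0886]]
tube ring
[[ 0.1134 -0.0007  0.1266]]
```

Run:
```python
from h import *
from plant import robot,jaws
np.set_printoptions(precision=4,suppress=True)
L=.190
def tcp(P,yaw,z): return [P[0]-L*np.cos(yaw),P[1]-L*np.sin(yaw),z]
robot.move_straight([.36,-.325,.12],vel=.12)
robot.move_straight(tcp([.56,-.085],.085,.10),q(.085),vel=.15)
st=robot.get_state();print(st["time_s"],st["tool_pos"],st["force"])
robot.move_straight(tcp([.60,-.0835],.085,.072),vel=.1)
r=robot.move_straight(tcp([.717,-.0735],.085,.072),vel=.12,guard=5)
robot.pause(.2);st=robot.get_state();print(r,st["time_s"],st["tool_pos"],st["force"],st["joint_positions"])
for n in("side","top","wrist"): snap(n,n+"3")
t=load("top3")["frame"];s=load("side3")["frame"]
a=cv2.resize(t[120:220,220:320],None,fx=4,fy=4,interpolation=2);b=cv2.resize(s[110:210,200:300],None,fx=4,fy=4,interpolation=2)
cv2.imwrite("pics/c3.png",np.hstack([a,b]))
```

```text
8.8 [ 0.3708 -0.1016  0.1001] [ 0.271  -0.1795 -3.0492]
False 10.7667 [ 0.5274 -0.0897  0.0721] [-0.0482  0.2995 -2.4161] [-0.3876  0.5138  1.6553 -0.      0.9725 -2.0431]
```

View pics/c3.png

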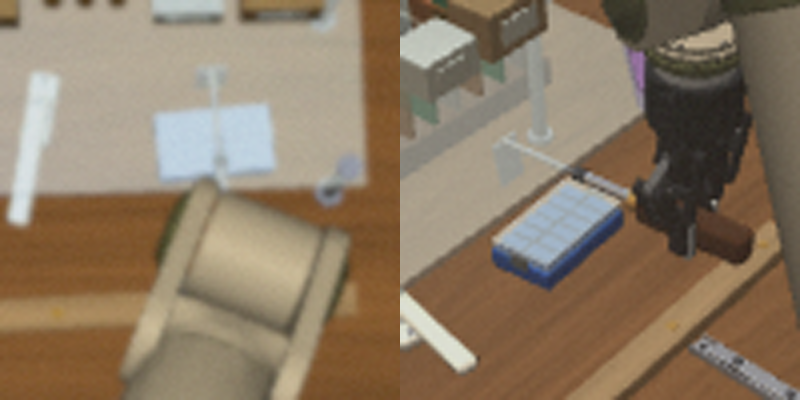

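View pics/side3.png

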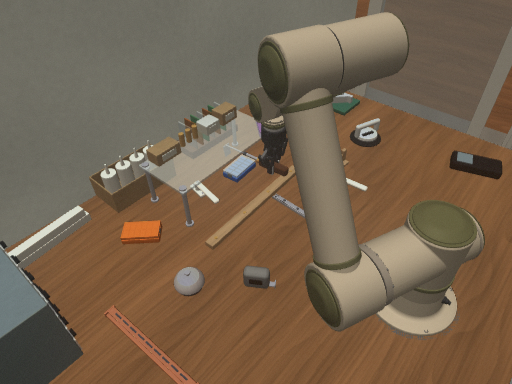

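View pics/wrist3.png

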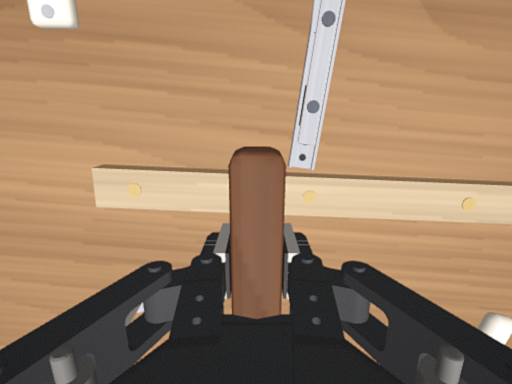

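Run:
```python
from h import *
from plant import robot,jaws
np.set_printoptions(precision=3,suppress=True)
L=.190
def tcp(P,yaw,z): return [P[0]-L*np.cos(yaw),P[1]-L*np.sin(yaw),z]
z=.026
r=robot.move_straight(tcp([.717,-.0735],.085,z),vel=.06,guard=4)
robot.pause(.2);st=robot.get_state();f0=np.array(st["force"]);print(r,st["time_s"],st["tool_pos"],f0)
for k in range(1,7):
    a=k*.004
    r=robot.move_straight(tcp([.717-a,-.0735-.06*a],.085,z),vel=.02,guard=5)
    st=robot.get_state();f=np.array(st["force"])-f0;print(r,round(st["time_s"],2),a,f)
    if r: break
for n in("side","top","wrist"): snap(n,n+"4")
t=load("top4")["frame"];s=load("side4")["frame"]
a=cv2.resize(t[120:220,220:320],None,fx=4,fy=4,interpolation=2);b=cv2.resize(s[110:210,200:300],None,fx=4,fy=4,interpolation=2)
cv2.imwrite("pics/c4.png",np.hstack([a,b]))
```

```text
False 12.0333 [ 0.528 -0.09   0.026] [-0.132  0.152 -1.67 ]
False 12.38 0.004 [ 0.339 -0.017  0.032]
False 12.73 0.008 [ 0.615 -0.309 -0.658]
False 13.08 0.012 [ 0.531 -0.341 -0.11 ]
False 13.43 0.016 [ 0.044 -0.252  0.001]
False 13.78 0.02 [ 0.037 -0.433 -0.118]
False 14.13 0.024 [-0.183  0.5   -0.572]
```

View pics/c4.png

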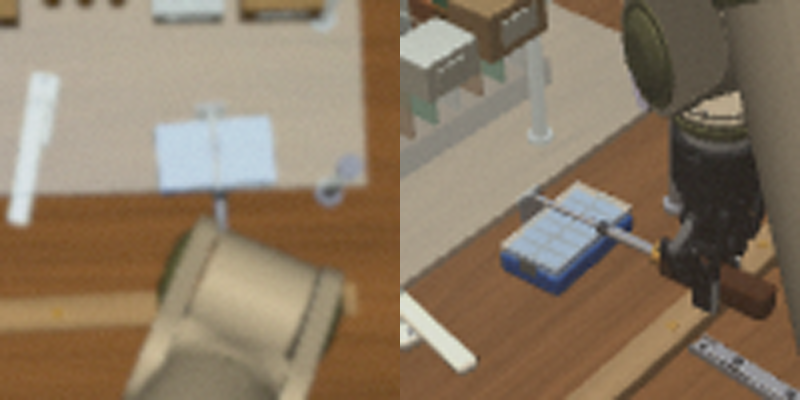

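Run:
```python
from h import *
from plant import robot,jaws
np.set_printoptions(precision=3,suppress=True)
L=.190
def tcp(P,yaw,z): return [P[0]-L*np.cos(yaw),P[1]-L*np.sin(yaw),z]
z=.026
P0=np.array([.693,-.0749]);P1=np.array([.607,-.0785])
for k in range(1,5):
    w=k/4;P=P0+(P1-P0)*w;yaw=.085+(.04-.085)*w
    r=robot.move_straight(tcp(P,yaw,z),q(yaw),vel=.04,guard=7)
    st=robot.get_state();print(r,round(st["time_s"],2),np.array(st["tool_pos"]),np.array(st["force"]))
    if r: break
for n in("side","top","wrist"): snap(n,n+"5")
t=load("top5")["frame"];s=load("side5")["frame"]
a=cv2.resize(t[130:230,220:320],None,fx=4,fy=4,interpolation=2);b=cv2.resize(s[130:230,210:310],None,fx=4,fy=4,interpolation=2)
cv2.imwrite("pics/c5.png",np.hstack([a,b]))
```

```text
False 14.97 [ 0.482 -0.09   0.026] [ 0.378 -1.118 -1.848]
False 15.67 [ 0.46  -0.089  0.026] [-1.078  0.115 -2.382]
False 16.36 [ 0.439 -0.087  0.026] [-0.528  0.39  -1.928]
False 17.05 [ 0.417 -0.086  0.026] [-0.16  -0.552 -1.802]
```

View pics/c5.png

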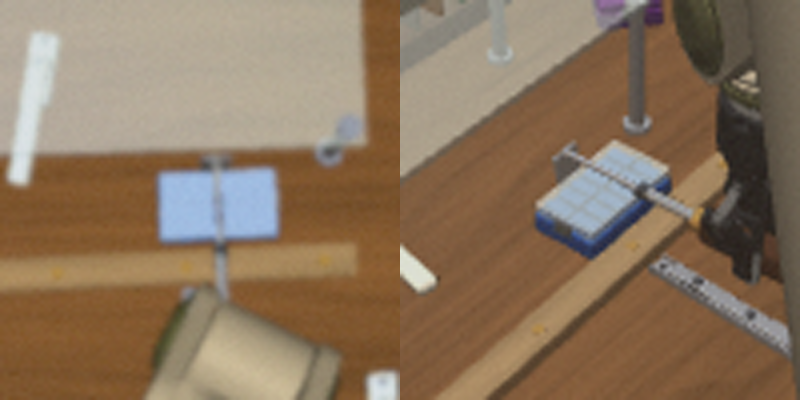

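Run:
```python
from h import *
from plant import robot,jaws
np.set_printoptions(precision=2,suppress=True)
L=.190
def tcp(P,yaw,z): return [P[0]-L*np.cos(yaw),P[1]-L*np.sin(yaw),z]
def F(n=6):
    f=[]
    for _ in range(n): f.append(robot.get_state()["force"]); robot.pause(.01)
    return np.mean(f,0)
z=.026;P=np.array([.607,-.0785]);d=np.array([-np.cos(.04),-np.sin(.04)])
r=robot.move_straight(tcp(P+d*.005,.04,z),vel=.03,guard=4);print(r,F())
if not r:
  a=.005
  while a<.022:
    a+=.0007
    r=robot.move_straight(tcp(P+d*a,.04,z),vel=.015,guard=4);f=F();print(r,round(a,4),f)
    if r or f[0]>2.5: break
print(robot.get_state()["time_s"],robot.get_state()["tool_pos"])
```

```text
False [ 0.22  0.31 -1.49]
False 0.0057 [ 1.03  0.05 -1.64]
False 0.0064 [ 1.57  0.34 -2.16]
False 0.0071 [ 1.7  -0.26 -1.81]
False 0.0078 [ 1.28 -0.19 -2.15]
False 0.0085 [ 1.28 -0.2  -2.08]
False 0.0092 [ 1.65 -0.18 -1.87]
False 0.0099 [ 1.97  0.64 -2.45]
False 0.0106 [ 5.92  1.33 -3.83]
19.9667 [ 0.41 -0.09  0.03]
```

Run:
```python
from h import *
from plant import robot,jaws
np.set_printoptions(precision=2,suppress=True)
for k in range(4):
    f=[]
    for _ in range(10): f.append(robot.get_state()["force"]); robot.pause(.02)
    print(np.mean(f,0))
for n in("side","top"): snap(n,n+"6")
t=load("top6")["frame"];s=load("side6")["frame"]
a=cv2.resize(t[130:230,220:320],None,fx=4,fy=4,interpolation=2);b=cv2.resize(s[130:230,210:310],None,fx=4,fy=4,interpolation=2)
cv2.imwrite("pics/c6.png",np.hstack([a,b]));print(robot.get_state()["time_s"])
```

```text
[ 6.64  1.24 -4.2 ]
[ 6.23  1.1  -4.01]
[ 6.58  1.09 -3.79]
[ 6.25  0.96 -4.07]
20.7333
```

View pics/c6.png

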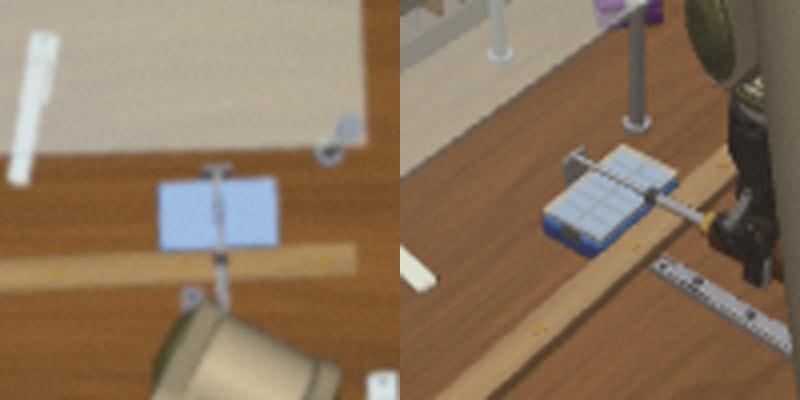

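```bash
cat > sq.py <<'E'
from h import *
def square(tag):
    s=load(tag);im=s["frame"];hsv=cv2.cvtColor(im,cv2.COLOR_BGR2HSV)
    g=im.astype(float)[:,:,0]-im.astype(float)[:,:,2]  # blue minus red
    def edges(cols,r0,r1,sign):
        out=[]
        for c in cols:
            p=cv2.GaussianBlur(g,(3,1),0)[r0:r1,c]; d=np.gradient(p)*sign
            i=int(np.argmax(d)); 
            if 0<i<len(d)-1:
                den=d[i-1]-2*d[i]+d[i+1]; i=i+.5*(d[i-1]-d[i+1])/den if den else i
            out.append((c,r0+i))
        return np.array(out)
    def fit(px,z):
        X=cast(s,px,z)
        A=np.polyfit(X[:,1],X[:,0],1)
        for _ in range(3):
            r=np.abs(X[:,0]-np.polyval(A,X[:,1]));k=r<max(.0015,2*np.median(r));A=np.polyfit(X[k,1],X[k,0],1)
        return -A[0],np.polyval(A,-.08),k.sum()
    return s,edges,fit
E
python3 - <<'E'
from h import *
from sq import square
from plant import robot,jaws
np.set_printoptions(precision=2,suppress=True)
p=np.array(robot.get_state()["tool_pos"])
d=np.array([-np.cos(.04),-np.sin(.04)])
L=.190;P=np.array([.607,-.0785])+d*.0106
tgt=[P[0]-L*np.cos(.04),P[1]-L*np.sin(.04),.026]
print(p,tgt)
for dz in (.0008,.0016):
    robot.move_straight([tgt[0],tgt[1],.026-dz],vel=.01)
    f=[]
    for _ in range(8): f.append(robot.get_state()["force"]); robot.pause(.02)
    print(np.mean(f,0))
snap("top","top7")
s,E,fit=square("top7")
cols=[c for c in range(263,287) if not 271<=c<=278]
print("case back",fit(E(cols,170,180,1),.03));print("case front",fit(E(cols,186,196,-1),.03))
im=s["frame"];print(im[184:206,266].tolist())
E
```

```text
[ 0.41 -0.09  0.03] [np.float64(0.40656045860380785), np.float64(-0.08652186043783881), 0.026]
[ 5.26  1.28 -2.14]
[ 4.55  1.32 -0.13]
case back (np.float64(0.04104111429288321), np.float64(0.5955866685613168), np.int64(16))
case front (np.float64(0.043797111242197075), np.float64(0.5303433412959195), np.int64(16))
[[224, 189, 159], [224, 190, 160], [224, 188, 160], [224, 187, 160], [224, 188, 159], [226, 191, 162], [224, 188, 159], [217, 178, 154], [159, 141, 136], [106, 130, 150], [92, 135, 165], [77, 133, 170], [69, 136, 176], [77, 139, 176], [86, 136, 172], [88, 132, 164], [76, 113, 146], [90, 113, 141], [123, 125, 138], [134, 131, 136], [138, 133, 135], [142, 136, 142]]
```

Run:
```python
from h import *
from plant import robot,jaws
np.set_printoptions(precision=2,suppress=True)
d=np.array([-np.cos(.04),-np.sin(.04)])
L=.190;P=np.array([.607,-.0785])+d*.0106
def tcp(a,z): Q=P-d*a; return [Q[0]-L*np.cos(.04),Q[1]-L*np.sin(.04),z]
for k in range(6):
    f=[]
    for _ in range(10): f.append(robot.get_state()["force"]); robot.pause(.02)
    print(np.mean(f,0))
robot.move_straight(tcp(.003,.0250),vel=.02)
robot.move_straight(tcp(.014,.026),vel=.04)
robot.pause(.1);print(robot.get_state()["force"])
r=robot.move_straight(tcp(.014,.074),vel=.08,guard=4);print(r)
if not r:
    robot.move_straight(tcp(-.05,.074),vel=.12)
snap("top","top8");snap("side","side8");st=robot.get_state();print(st["time_s"],st["tool_pos"],st["force"])
t=load("top8")["frame"];s=load("side8")["frame"]
a=cv2.resize(t[130:230,220:320],None,fx=4,fy=4,interpolation=2);b=cv2.resize(s[130:230,210:310],None,fx=4,fy=4,interpolation=2)
cv2.imwrite("pics/c8.png",np.hstack([a,b]))
```

```text
[ 4.98  1.48 -0.35]
[ 4.84  1.48 -0.47]
[ 5.01  1.5  -0.71]
[ 5.02  1.41 -0.24]
[ 5.42  1.24 -0.41]
[ 5.12  1.2  -0.24]
[ 0.42  0.16 -2.15]
False
24.9083 [ 0.36 -0.09  0.07] [-0.91  0.06 -2.18]
```

View pics/c8.png

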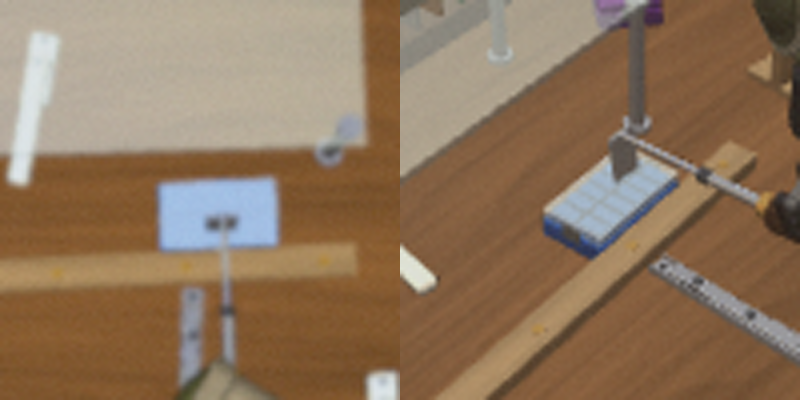

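Run:
```python
from h import *
from sq import square
from plant import robot,jaws
np.set_printoptions(precision=4,suppress=True)
s,E,fit=square("top8")
for nm in("top7","top8"):
    s,E,fit=square(nm)
    print("case back",fit(E([c for c in range(263,287) if not 271<=c<=278],170,180,1),.03));print("case front",fit(E([c for c in range(263,287) if not 271<=c<=279],186,196,-1),.03))
robot.move_straight([.362,-.0884,.12],vel=.12)
robot.move_straight([.362,-.325,.12],q(-.098),vel=.18)
robot.move_straight([.4665,-.3355,.106],vel=.12)
robot.pause(.3)
for n in("side","top","wrist"): snap(n,n+"9")
st=robot.get_state();print(st["time_s"],st["tool_pos"],st["finger_gap"],st["force"])
t=load("top9")["frame"];s=load("side9")["frame"]
a=cv2.resize(t[140:190,320:370],None,fx=8,fy=8,interpolation=2);b=cv2.resize(s[95:145,270:320],None,fx=8,fy=8,interpolation=2)
cv2.imwrite("pics/c9.png",np.hstack([a,b]))
w=lambda n:load(n)["frame"]; print("diff wrist",np.abs(w("wrist2").astype(int)-w("wrist9")).mean(), np.abs(w("wrist2")[140:320,225:290].astype(int)-w("wrist9")[140:320,225:290]).mean())
```

```text
case back (np.float64(0.04104111429288321), np.float64(0.5955866685613168), np.int64(16))
case front (np.float64(0.04379114391092432), np.float64(0.5303430149092034), np.int64(15))
case back (np.float64(0.03973397759465392), np.float64(0.5956854450109239), np.int64(16))
case front (np.float64(0.04557772127382617), np.float64(0.5304159514729057), np.int64(15))
28.3917 [ 0.4664 -0.3355  0.1061] 0.2751532175243303 [-0.3221  0.1299 -1.8189]
diff wrist 7.832083808051215 6.3594871794871795
```

View pics/c9.png

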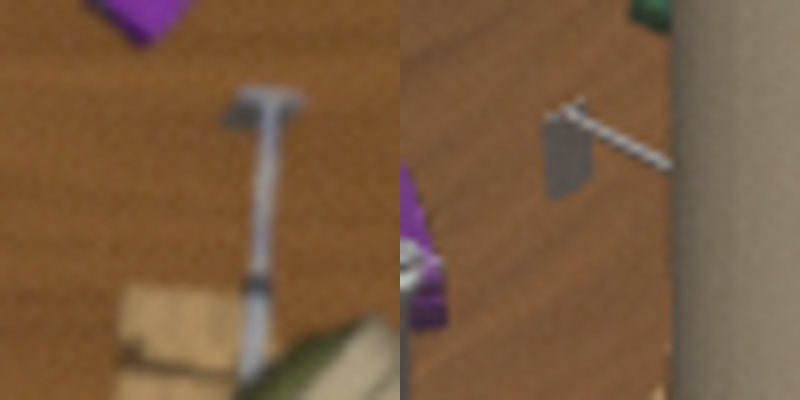

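View pics/wrist9.png

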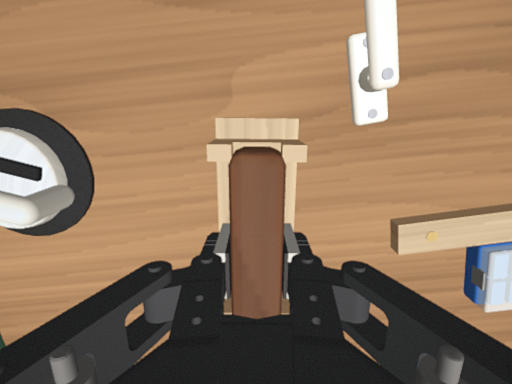

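Run:
```python
from h import *
from plant import robot,jaws
np.set_printoptions(precision=4,suppress=True)
o=[.4665,-.3355]
r=robot.move_straight([*o,.045],vel=.1,guard=5);print(r)
if not r: r=robot.move_straight([*o,.0312],vel=.03,guard=4);print(r)
robot.pause(.2);st=robot.get_state();print(st["time_s"],st["tool_pos"],st["force"])
```

```text
False
True
29.825 [ 0.4663 -0.3353  0.0311] [0.5394 0.4949 5.0975]
```

Seated at the same height (z 0.0311) as when I gripped it. Releasing.

Run:
```python
from h import *
from plant import robot,jaws
np.set_printoptions(precision=4,suppress=True)
o=[.4665,-.3355]
jaws.grip(0.45);robot.pause(.2);jaws.grip(1.0);robot.pause(.2)
r=robot.move_straight([*o,.10],vel=.1,guard=6);print(r)
robot.goto([.4397,-.3303,.24],q(-.088));robot.pause(.2)
for n in("side","top","wrist"): snap(n,n+"10")
st=robot.get_state();print(st["time_s"],st["tool_pos"],st["force"])
w=load("wrist10");cv2.imwrite("pics/w10z.png",cv2.resize(w["frame"],(800,600),interpolation=2))
```

```text
False
32.8667 [ 0.4397 -0.3302  0.2393] [-0.2464 -0.29    0.4857]
```

View pics/w10z.png

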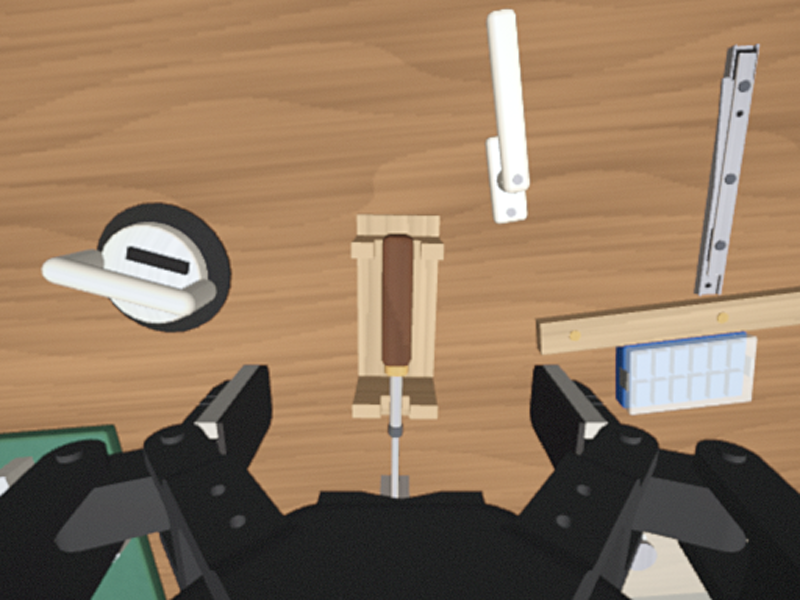

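View pics/top10.png

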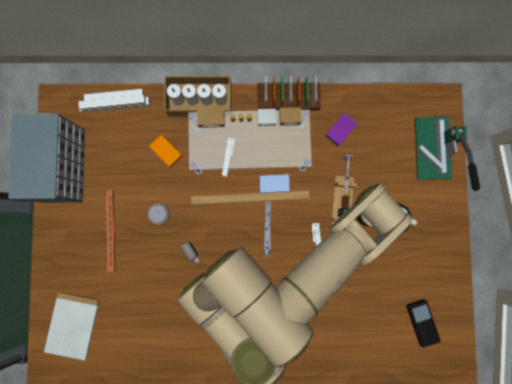

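Run:
```python
from h import *
w=load("wrist10")["frame"]
c=cv2.resize(w[180:270,340:512],None,fx=4.6,fy=4.6,interpolation=2);cv2.imwrite("pics/w10c.png",c);print(c.shape)
```

```text
(414, 791, 3)
```

View pics/w10c.png

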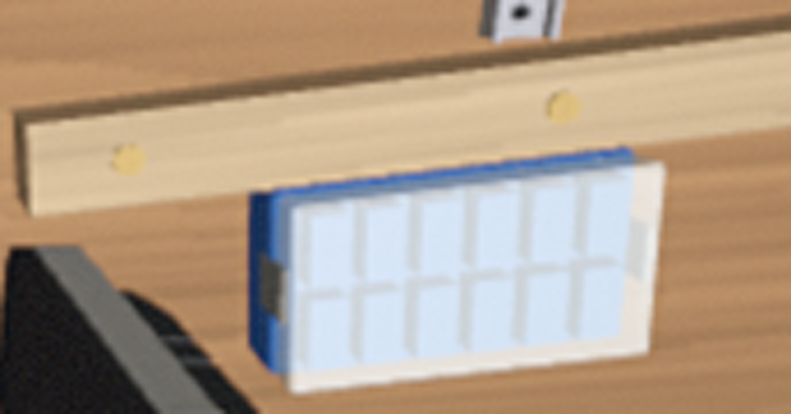

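```bash
python3 -c "
from plant import robot
print(robot.hand_in(),robot.get_state()['time_s'])"
```

```text
the job is handed in; nothing more can be done
the job is handed in; nothing more can be done
```

The blue shim case is out from under the shelf and seated against the oak batten. The hook is back in its rest, and the job was handed in at about 33 s of the 72 s allowed.

- **Pull:** I hooked behind the case's back face and slid it out along the counter. The highest pull I read was about 6.6 N, below the 12 N (1.2 kg) limit. I held it against the batten at about 4.5 to 6.5 N for roughly 2 s.
- **Lift during the hold:** At first the hook also lifted the case's back edge by about 2 N. I lowered it 1.6 mm, and for the last 1.2 s or more it pressed slightly down instead.
- **Case:** After I took the hook away, the top camera put the case's angle at 0.040 to 0.046 rad, against about 0.040 for the batten. Its front face read x = 0.530 m and the stop face about 0.531 m, so they agree within calibration. A close-up from the wrist camera shows no gap along the whole contact.
- **Hook:** It went down at the same height it was picked up from and looks the same in its rest as at the start.
- **Other goods:** By eye, they look where they were in the final pictures. I did not measure them one by one.

No check failed. The force readings carried about 0.5 to 1 N of noise, so the sliding force of about 1.5 N is approximate.

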